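# Weed out the faulty press weights and load a sound one

### The arm

A 6-joint arm with a two-finger parallel gripper is mounted at the origin on a cart in front of the work surface, level with it; the furniture and walls round the work are solid. World frame = base frame: x ahead of the robot, y to its left, z up, the work surface at z = 0. Lengths are in m, angles in degrees, forces in N, time in s.
With the tool pointing down it reaches from about 0.3 to 0.75 m from the base axis. Payload 8.5 kg.
Tool frame: the origin (TCP) lies midway between the tips of the shut fingers; the grasp point (between the pads) lies 19 mm behind it; z points along the fingers, y is the direction in which the jaws open and shut (so a half turn about z gives the same grasp; the last joint's range is limited). The gripper opens to 85 mm and grips with 20 to 120 N. Pads are 22 mm wide; open, the fingers measure 114 mm over their backs; the gripper's body (76 mm by 85 mm) begins 54 mm behind the grasp point. The pads swing forward as they close: fully open they stand 13 mm farther back than shut.
Start: joints at [64.727, 21.807, 74.336, -0, 83.858, -12.336], TCP at [0.123, 0.536, 0.231] pointing down, gripper open.
Joint ranges: [-178.18, 178.18], [-50.72, 133.34], [12.68, 142.11], [-81.47, 261.47], [9.98, 163.14], [-165.26, 165.26]. Speed limits (degrees/s): [136.94, 136.94, 180, 180, 180, 180].

### API

Orientations are given as a 3x3 rotation matrix whose columns are the frame's x, y, z axes.
In Python, from rig import status, eyes, env gives the robot as it stands. The module is installed in compiled form; this text tells all that it offers.
- The arm moves only by the tool play_rows, never from a script. Its argument "targets" is text: rows parted by semicolons, each of 5 numbers parted by spaces: the shift along the tool's x, y, z in m, then the turn about the tool's z in rad, then the closure, from 0 (fully open) to 1 (shut). A call has 1 to 5 rows; each row is the pose to reach, as a shift and turn from the pose commanded when the call began, along the tool's axes at that moment; what a row does not reach only later rows make up. A row lasts 1/10 s, in which the tool goes at most 50 mm and 8.59 degrees, less where a joint would pass 70% of its speed; a pose out of reach is approached as far as the arm can. A call with a gripper value outside its range is refused whole. The fingers move at their own pace and stop on an object; "force" is the grip in N (left out, the last holds). Time passes only in rows, so rows that repeat a pose let the fingers close. It gives the time, the measured TCP pose, the force and the opening at its end, in the units of the state.
- status.observe(): the state, without advancing time (a new reading comes with each control period).
- eyes.get_image(name): name is "scene" or "top"; returns a dict with "pixels" (384x512x3 uint8, red, green, blue), "range_z" (384x512 float32, m along the optical axis (not along the pixel's ray), 0 where there is no reading), "mtx" (3x3 intrinsics, pixels), "k1" (the pictures are not rectified: a ray, as slopes to the right and down, at radius r is drawn at 1 + k1 r^2 times it, then the intrinsics apply), "world_to_cam" (4x4, takes a point from world to camera coordinates). Camera axes: x right, y up, looking along -z (the intrinsics and any distortion apply to the point x, -y, -z); pixel columns grow to the right and rows downward; lengths in m; the calibration is good to about 2 mm. A picture is of the moment at which its call begins.
- env.close_job(): hands the job in, once; it reports no verdict.
The state is a dict: "time_s": time; "q": joint angles; "qvel": joint speeds; "joint_efforts": joint torques, N m; "position": TCP position; "tool_rot": TCP orientation; "ft_force": force on the tool from outside, world axes, zero at the start; "wrist_torque": the same for the moment, N m; "grip_width": finger opening in m.
Only numpy, scipy, OpenCV 4.12 (cv2) and the standard library are available. Lean on these libraries where they do the work, as an engineer would, in place of code of your own. Each camera call takes 0.05 s, during which the arm holds its last target.

### The job

Two of the five slotted metal press weights standing on edge in the wire rack are no good: one has a horn of its fork broken off, the other is too short. Put both bad ones in the steel bowl, and load any one of the three sound weights on the wooden press: lying flat, slid sideways through its slot onto the stem below the black knob, and let down over the collar until it rests flat on the board. Leave the other two sound weights standing in the rack and the spoon and shaker where they are.

Things in the scene. Friction and masses are not known exactly. Their poses are not given: they have to be found in the camera images.
- weight_a: sound weight: dark steel fork-shaped plate 140 x 14 x 58 mm (x, y, z), 0.36 kg. Origin = middle of plate and of its square eye (27 x 27 mm, open along y). x along the length to the open end, y through the thickness, z across (up in the rack). Solid from x -70 to -13.5 mm; a slot 17 mm wide in z runs from the eye out at x = +70 between two horns. Faces alike. Centre of mass about x = -9 mm
- weight_b: a second sound weight, the same as weight_a
- weight_c: a third sound weight, the same as weight_a
- weight_broken: bad weight: as weight_a, but its +z horn (the upper one as it stands in the rack) is broken off at x = +26 mm; same frame, 0.31 kg
- weight_short: bad weight: as weight_a, but only 102 mm long (x -52 to +50 mm), same width, thickness, eye, slot and frame; 0.27 kg
- rack: fixed rack: wooden base 118 x 222 x 16 mm, origin centre of underside. Five places at y = -78, -39, 0, 39, 78 mm, in any order; weights stand on the base on their long edges, along x, open ends to +x, tops at z = 74 mm, 25 mm free between neighbours. Inverted-U wires at x = -44 and +44 mm, up to z = 48 mm, keep them upright with 2 mm play each side
- press: fixed wooden press, 146 x 104 mm, on a drip tray 172 x 132 mm; origin centre of underside. Walls 60 mm high; board inside them (122 x 78 mm), top at z = 74 mm. From its middle rises a steel stem, diameter 14 mm, with a bevelled round collar at the foot (diameter 24, height 6 mm) and a black knob (diameter 31 mm) from 31 to 47 mm above the board
- stem_foot (a point): point on the stem's axis at the level of the board's top, where the collar begins; a weight at home has its eye round the collar and its origin 7 mm above this point
- bowl: loose steel bowl, 267 mm wide, 84 mm high; origin at the centre of its underside, z up; the inside floor is about 130 mm wide, 2 mm above the underside
- spoon: bystander: steel measuring spoon, 125 x 43 x 14 mm, near the table's front edge between rack and bowl; the table behind it, 40 to 140 mm farther from the robot, is bare (table top at z = 0)
- shaker: bystander: grey flour shaker, 72 mm wide, 88 mm high, right of the press

How it is judged (in metres and radians):
At the end, for the whole second after the job is handed in: Both bad weights at rest inside the upright bowl (within 100 mm of its axis, below 100 mm). One sound weight at rest flat on the press: eye within 5 mm of the stem axis, origin 3 to 10.5 mm above the board. The other two stand upright (0.2 rad) on the rack's base (horizontal distance between each of weight_broken, weight_short and bowl below 0.1 m and z of weight_broken in the frame of bowl between 0 and 0.1 m and linear speed of each of weight_broken, weight_short below 0.03 m/s and z of weight_short in the frame of bowl between 0 and 0.1 m and angle between bowl's own z axis and vertical below 0.15 rad and ((horizontal distance between weight_a and stem_foot below 0.005 m and angle between the y axis of weight_a and the z axis of press, either way round below 0.06 rad and z of weight_a in the frame of stem_foot between 0.003 and 0.0105 m and linear speed of each of weight_a, weight_b, weight_c below 0.02 m/s and angle between each of weight_b, weight_c's own z axis and vertical below 0.2 rad and z of weight_b in the frame of rack between 0.038 and 0.052 m and horizontal distance between each of weight_b, weight_c and rack below 0.1 m and z of weight_c in the frame of rack between 0.038 and 0.052 m) or (horizontal distance between weight_b and stem_foot below 0.005 m and angle between the y axis of weight_b and the z axis of press, either way round below 0.06 rad and z of weight_b in the frame of stem_foot between 0.003 and 0.0105 m and linear speed of each of weight_b, weight_a, weight_c below 0.02 m/s and angle between each of weight_a, weight_c's own z axis and vertical below 0.2 rad and z of weight_a in the frame of rack between 0.038 and 0.052 m and horizontal distance between each of weight_a, weight_c and rack below 0.1 m and z of weight_c in the frame of rack between 0.038 and 0.052 m) or (horizontal distance between weight_c and stem_foot below 0.005 m and angle between the y axis of weight_c and the z axis of press, either way round below 0.06 rad and z of weight_c in the frame of stem_foot between 0.003 and 0.0105 m and linear speed of each of weight_c, weight_a, weight_b below 0.02 m/s and angle between each of weight_a, weight_b's own z axis and vertical below 0.2 rad and z of weight_a in the frame of rack between 0.038 and 0.052 m and horizontal distance between each of weight_a, weight_b and rack below 0.1 m and z of weight_b in the frame of rack between 0.038 and 0.052 m))); the robot touches nothing.
It fails at once if the spoon is pushed more than 40 mm from its place (distance of spoon from where it was at the start of the episode above 0.04 m).
It fails at once if the shaker is pushed more than 40 mm from its place (distance of shaker from where it was at the start of the episode above 0.04 m).
It fails at once if the steel bowl is tipped over (angle between bowl's own z axis and vertical above 0.6 rad).
It also fails if it takes over 72 s, if anything falls off the work surface, if the arm or the gripper's body presses on something with over 40 N, if the wrist force passes 120 N, or if a joint passes its speed limit or range.

## Working session

There is one attempt and no reset: what is moved stays moved. The work goes in short steps, Python scripts to look and compute and a tool call to move; the robot and the scene stay as the last step left them, time stands still between calls to the robot, and variables do not carry over. Pictures are saved under pics/ and viewed, and the job is handed in when it is done.

Besides the shell and the picture viewer there is one more tool, called after "Call:" in YAML: its name, and indented under it one key for each argument. play_rows: Moves the arm, as the interface text tells. Its arguments: {"type":"object","properties":{"targets":{"type":"string"},"force":{"type":"number"}},"required":["targets"]}

```bash
mkdir -p pics; cat > h.py <<'E'
import numpy as np, cv2
from rig import status, eyes, env
def grab(n,tag):
    d=eyes.get_image(n); cv2.imwrite(f'pics/{tag}.png',d['pixels'][:,:,::-1]); np.savez(f'{tag}.npz',**d); return d
def load(tag): return np.load(f'{tag}.npz')
def cloud(d):
    K=d['mtx'];k1=float(d['k1']);h,w=d['range_z'].shape
    v,u=np.mgrid[0:h,0:w]
    p=np.stack([u,v],-1).reshape(-1,1,2).astype(float)
    s=cv2.undistortPoints(p,K,np.array([k1,0,0,0,0.])).reshape(h,w,2)
    z=d['range_z']; c=np.stack([s[...,0]*z,-s[...,1]*z,-z],-1)
    T=np.linalg.inv(d['world_to_cam']); P=c@T[:3,:3].T+T[:3,3]
    P[z==0]=np.nan
    return P
def rayplane(d,uv,zp):
    K=d['mtx'];k1=float(d['k1'])
    s=cv2.undistortPoints(np.array(uv,float).reshape(-1,1,2),K,np.array([k1,0,0,0,0.])).reshape(-1,2)
    T=np.linalg.inv(d['world_to_cam']); r=np.c_[s[:,0],-s[:,1],-np.ones(len(s))]@T[:3,:3].T
    o=T[:3,3]; return o+r*((zp-o[2])/r[:,2])[:,None]
def st():
    s=status.observe(); print({k:np.round(v,4).tolist() for k,v in s.items() if k not in('joint_efforts','qvel')}); return s
E
python3 - <<'E'
from h import *
st()
for n in('top','scene'):
    d=grab(n,n+'0'); print(n,d['mtx'].tolist(),float(d['k1']),np.linalg.inv(d['world_to_cam']).round(3).tolist())
E
```

```text
{'time_s': 0.0, 'q': [64.7271, 21.8415, 74.3856, 0.0006, 83.8573, -12.3351], 'position': [0.123, 0.5358, 0.2307], 'tool_rot': [[-0.9746, 0.2239, -0.0006], [0.2239, 0.9746, -0.0013], [0.0003, -0.0014, -1.0]], 'ft_force': [0.7909, 0.4715, -0.2607], 'wrist_torque': [0.0794, 0.0211, -0.0519], 'grip_width': 0.0853}
top [[368.0949722009727, 0.0, 256.17185026138895], [0.0, 368.0949722009727, 190.54797568793023], [0.0, 0.0, 1.0]] -0.04832965890592477 [[0.033, 0.974, -0.224, 0.301], [-0.999, 0.033, -0.003, 0.031], [0.004, 0.224, 0.975, 1.116], [0.0, 0.0, 0.0, 1.0]]
scene [[437.32015051223027, 0.0, 249.24395446736895], [0.0, 437.32015051223027, 191.50522487121145], [0.0, 0.0, 1.0]] -0.08477150049036083 [[0.564, 0.554, -0.612, -0.187], [-0.826, 0.36, -0.435, -0.456], [-0.021, 0.75, 0.661, 0.839], [0.0, 0.0, 0.0, 1.0]]
```

View pics/top0.png

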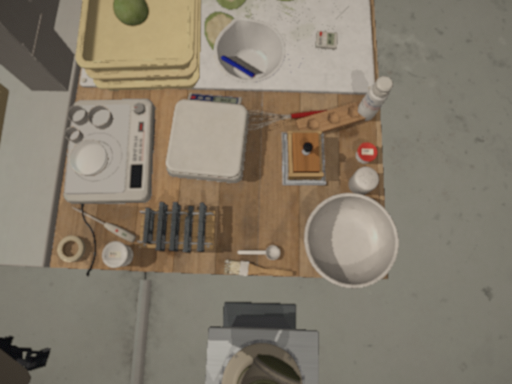

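View pics/scene0.png

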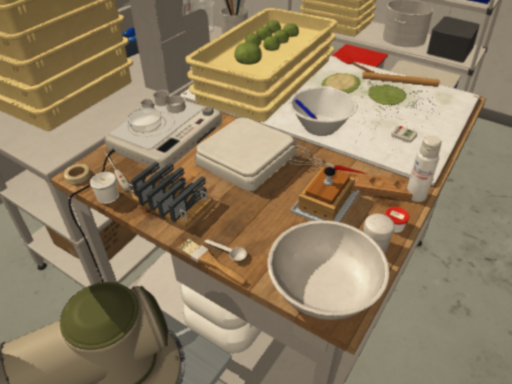

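```bash
python3 - <<'E'
import cv2
a=cv2.imread('pics/top0.png');b=cv2.imread('pics/scene0.png')
cv2.imwrite('pics/c1.png',cv2.resize(a[190:265,125:235],None,fx=7,fy=7,interpolation=cv2.INTER_CUBIC))
cv2.imwrite('pics/c2.png',cv2.resize(b[150:240,115:225],None,fx=6,fy=6,interpolation=cv2.INTER_CUBIC))
cv2.imwrite('pics/c3.png',cv2.resize(a[120:195,270:345],None,fx=7,fy=7,interpolation=cv2.INTER_CUBIC))
E
```

```text
(no output)
```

View pics/c1.png

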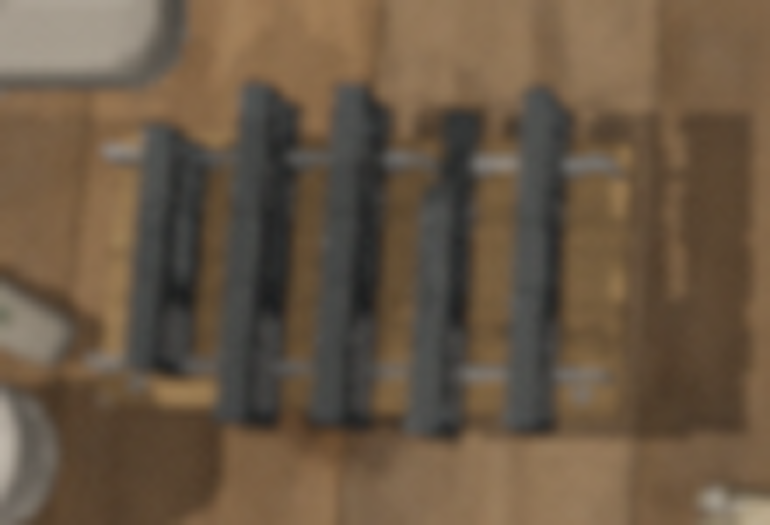

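View pics/c2.png

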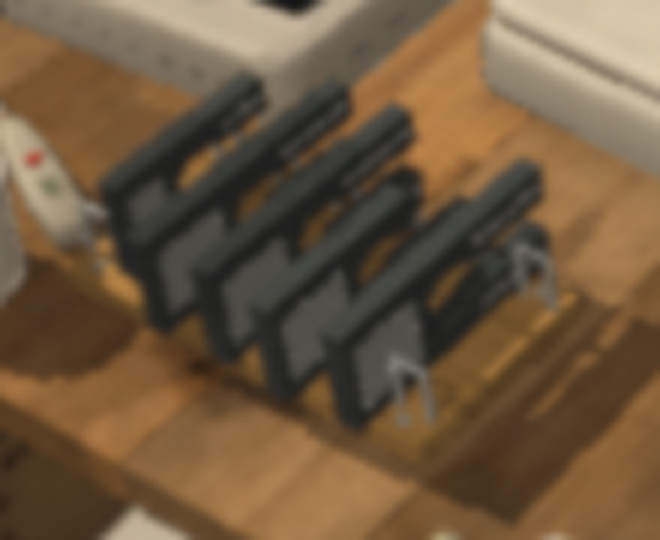

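View pics/c3.png

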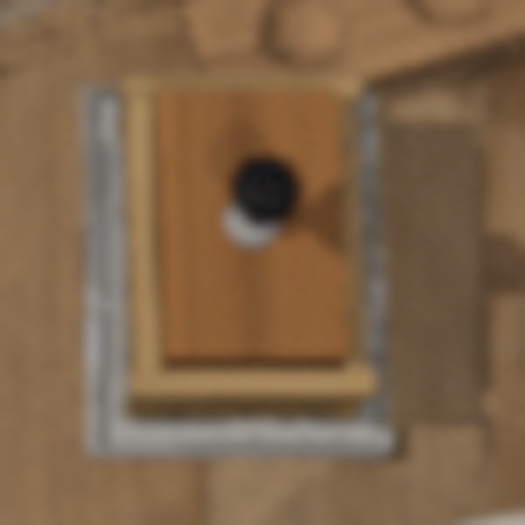

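```bash
python3 - <<'E'
from h import *
for n in('top0','scene0'):
    d=load(n);P=cloud(d);z=P[...,2];px=d['pixels'].astype(int)
    m=(z>.060)&(z<.085)&(P[...,1]>0.03)&(P[...,1]<.45)&(P[...,0]>.25)&(P[...,0]<.5)&(px.sum(2)<300)
    k,l,s,c=cv2.connectedComponentsWithStats(m.astype(np.uint8))
    print(n)
    for i in range(1,k):
        if s[i,4]<15: continue
        q=P[l==i]; r=cv2.minAreaRect(q[:,:2].astype(np.float32)*1000)
        print(s[i].tolist(),q.mean(0).round(4).tolist(),'min',q.min(0).round(3),'max',q.max(0).round(3),np.round(r[0],1),np.round(r[1],1),round(r[2],1), 'medz',np.median(q[:,2]).round(4))
E
```

```text
top0
[155, 202, 10, 49, 297] [0.4275, 0.3059, 0.0723] min [0.359 0.299 0.06 ] max [0.499 0.315 0.08 ] [429.2 307.3] [139.5  15.9] 0.6 medz 0.0734
[169, 202, 10, 49, 284] [0.4283, 0.2667, 0.0726] min [0.361 0.26  0.06 ] max [0.499 0.276 0.079] [430.2 267.9] [138.3  15.4] 0.5 medz 0.0733
[197, 203, 8, 49, 273] [0.4286, 0.1889, 0.0722] min [0.361 0.182 0.061] max [0.499 0.197 0.08 ] [430.2 189.5] [137.4  14.8] 0.3 medz 0.0729
[142, 207, 9, 37, 217] [0.4288, 0.345, 0.0721] min [0.379 0.338 0.061] max [0.481 0.355 0.078] [430.  346.1] [102.6  15.4] 1.6 medz 0.0732
[183, 216, 8, 37, 205] [0.4073, 0.2278, 0.0723] min [0.358 0.221 0.061] max [0.461 0.236 0.08 ] [409.1 228.7] [102.8  15.4] 0.4 medz 0.0732
scene0
[131, 162, 29, 24, 236] [0.4293, 0.3428, 0.0706] min [0.38  0.336 0.06 ] max [0.484 0.356 0.08 ] [431.7 345.8] [ 19.4 103.9] 89.7 medz 0.0724
[135, 163, 38, 32, 314] [0.4255, 0.3035, 0.0708] min [0.362 0.295 0.06 ] max [0.499 0.316 0.079] [430.6 306. ] [137.2  20.1] 1.0 medz 0.0726
[146, 168, 38, 32, 318] [0.4266, 0.2642, 0.0709] min [0.362 0.256 0.06 ] max [0.499 0.275 0.08 ] [430.7 266.4] [137.4  18.4] 0.8 medz 0.0726
[168, 177, 37, 34, 324] [0.4277, 0.1863, 0.071] min [0.363 0.18  0.06 ] max [0.5   0.197 0.079] [431.3 188.1] [136.7  16.9] 0.8 medz 0.0727
[156, 181, 30, 25, 243] [0.4062, 0.2251, 0.0706] min [0.358 0.218 0.06 ] max [0.466 0.236 0.078] [412.3 227.7] [108.   17.7] 0.8 medz 0.0723
```

```bash
python3 - <<'E'
from h import *
for n in('top0','scene0'):
    d=load(n);P=cloud(d);z=P[...,2];px=d['pixels'].astype(int)
    X,Y=P[...,0],P[...,1]
    reg=(X>.45)&(X<.75)&(Y<0.03)&(Y>-.22)
    def rep(name,m):
        q=P[m]; 
        if len(q)==0: print(name,0);return
        r=cv2.minAreaRect(q[:,:2].astype(np.float32)*1000)
        print(n,name,len(q),q.mean(0).round(4),'min',q.min(0).round(3),'max',q.max(0).round(3),np.round(r[0],1),np.round(r[1],1),round(r[2],1),'medz',np.median(q[:,2]).round(4))
    rep('knob',reg&(px.sum(2)<130)&(z>.09))
    rep('board',reg&(z>.068)&(z<.078)&(px[...,0]-px[...,2]>50))
    rep('walls',reg&(z>.052)&(z<.065)&(px[...,0]-px[...,2]>40))
    b=(X>.2)&(X<.6)&(Y<-.05)&(Y>-.5)
    rep('rim',b&(z>.078)&(z<.092)&(Y<-.1)&(X<.48))
    rep('bowlfloor',b&(z>-.01)&(z<.01)&(X>.33)&(X<.39)&(Y<-.2)&(Y>-.3)&(px.min(2)>120))
    for yy in [0]:
        rep('spoon',(X>.25)&(X<.42)&(Y>-.03)&(Y<.16)&(px.min(2)>120)&(z<.03))
    rep('shaker',(X>.4)&(X<.7)&(Y<-.15)&(Y>-.35)&(z>.086)&(z<.12))
# full table extents around bowl
d=load('top0');P=cloud(d);
for (u,v) in [(306,148),(302,180),(290,180),(262,250),(262,220),(270,252),(240,267),(350,240),(364,180),(210,140),(295,190)]: print((u,v),P[v,u].round(3))
E
```

```text
top0 knob 55 [ 0.6643 -0.1083  0.119 ] min [ 0.654 -0.119  0.115] max [ 0.676 -0.098  0.123] [ 665.  -108.1] [22.3 20.3] 3.2 medz 0.119
top0 board 900 [ 0.6643 -0.1093  0.0738] min [ 0.603 -0.149  0.068] max [ 0.729 -0.07   0.078] [ 666.2 -110.1] [124.6  78.5] 1.1 medz 0.0738
top0 walls 464 [ 0.653  -0.1013  0.0594] min [ 0.592 -0.164  0.053] max [ 0.742 -0.057  0.065] [ 667.  -110.2] [148.7 102.3] 2.0 medz 0.0595
top0 rim 661 [ 0.3579 -0.2376  0.0829] min [ 0.277 -0.371  0.078] max [ 0.48  -0.106  0.089] [ 377.9 -239. ] [202.4 265.2] 0.3 medz 0.083
top0 bowlfloor 584 [ 0.3627 -0.2531  0.0033] min [ 0.33  -0.3   -0.003] max [ 0.39  -0.202  0.01 ] [ 359.5 -251.3] [59.5 97.7] 1.6 medz 0.0032
top0 spoon 408 [ 0.3396  0.0517 -0.0071] min [ 0.293 -0.03  -0.858] max [0.387 0.116 0.02 ] [338.9  40.8] [ 78.4 153.5] 8.5 medz 0.0111
top0 shaker 181 [ 0.5781 -0.2835  0.0876] min [ 0.47  -0.348  0.086] max [ 0.619 -0.154  0.091] [ 555.5 -264.7] [197.7 133. ] 78.3 medz 0.0873
scene0 knob 64 [ 0.6633 -0.1131  0.1177] min [ 0.654 -0.124  0.109] max [ 0.677 -0.099  0.124] [ 664.  -112.3] [20.7 25. ]
[... 540 characters left out ...]
.01 ] [ 362.3 -251.2] [56.2 97.3] 1.0 medz 0.0038
scene0 spoon 1222 [ 0.3759  0.0696 -0.362 ] min [ 0.299 -0.03  -0.67 ] max [0.42  0.16  0.018] [359.6  65.2] [189.5 120.8] 90.0 medz -0.5306
scene0 shaker 179 [ 0.582  -0.2876  0.0872] min [ 0.471 -0.35   0.086] max [ 0.616 -0.165  0.09 ] [ 554.4 -270.7] [189.1 130.5] 78.2 medz 0.0871
(306, 148) [ 0.659 -0.104  0.121]
(302, 180) [ 0.596 -0.107  0.002]
(290, 180) [ 0.594 -0.069  0.005]
(262, 250) [0.375 0.011 0.002]
(262, 220) [ 0.466  0.014 -0.003]
(270, 252) [ 0.37  -0.013  0.001]
(240, 267) [0.322 0.075 0.015]
(350, 240) [ 0.413 -0.255 -0.001]
(364, 180) [ 0.579 -0.277  0.089]
(210, 140) [0.693 0.179 0.07 ]
(295, 190) [ 0.563 -0.086  0.002]
```

Call:
play_rows:
  targets: "-0.04 -0.028 0 -0.11 0.3; -0.08 -0.055 0 -0.2258 0.72; -0.12 -0.083 0 -0.2258 0.72; -0.16 -0.11 0 -0.2258 0.72; -0.2 -0.138 0 -0.2258 0.72"
  force: 60

```text
time_s: 0.6
position: [0.288, 0.3551, 0.2312]
tool_rot: [[-1.0, -0.0, -0.0], [-0.0, 1.0, -0.0], [0.0, -0.0, -1.0]]
ft_force: [0.2, 0.7, -0.2]
grip_width: 0.024
```

Call:
play_rows:
  targets: "-0.035 -0.035 0 0 0.72; -0.07 -0.07 0.01 0 0.72; -0.105 -0.105 0.04 0 0.72; -0.117 -0.127 0.08 0 0.72; -0.117 -0.127 0.11 0 0.72"

```text
time_s: 1.1
position: [0.4056, 0.2272, 0.1196]
tool_rot: [[-1.0, 0.004, -0.0], [0.004, 1.0, -0.001], [0.0, -0.001, -1.0]]
ft_force: [0.3, 0.9, -1.1]
grip_width: 0.0238
```

```bash
python3 - <<'E'
from h import *
st(); d=grab('top','top1'); d=grab('scene','scene1')
a=cv2.imread('pics/top1.png');b=cv2.imread('pics/scene1.png')
cv2.imwrite('pics/c4.png',np.hstack([cv2.resize(a[180:270,120:240],(400,300)),cv2.resize(b[130:250,100:260],(400,300))]))
E
```

```text
{'time_s': 1.1, 'q': [14.6349, 20.5667, 97.4783, -0.0327, 61.9637, -75.1301], 'position': [0.4056, 0.2272, 0.1196], 'tool_rot': [[-1.0, 0.0038, -0.0], [0.0038, 1.0, -0.0005], [0.0, -0.0005, -1.0]], 'ft_force': [0.3223, 0.866, -1.1224], 'wrist_torque': [0.0468, -0.0731, 0.0273], 'grip_width': 0.0238}
```

View pics/c4.png

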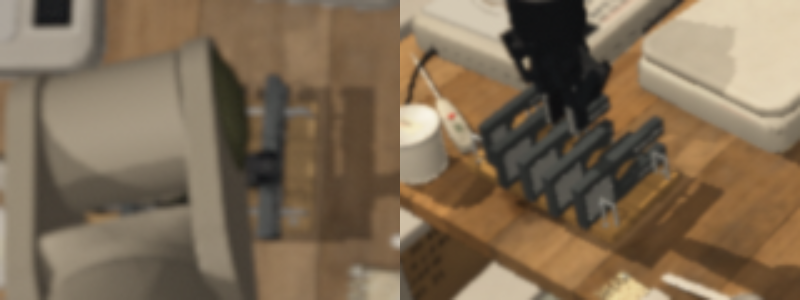

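Call:
play_rows:
  targets: "0 0.001 0.03 0 0.72; 0 0.001 0.06 0 0.72; 0 0.001 0.074 0 0.72; 0 0.001 0.074 0 1; 0 0.001 0.074 0 1"
  force: 70

```text
time_s: 1.7
position: [0.4039, 0.2309, 0.0482]
tool_rot: [[-1.0, -0.001, -0.001], [-0.001, 1.0, -0.001], [0.001, -0.001, -1.0]]
ft_force: [-0.8, -4.9, -5.5]
grip_width: 0.013
```

Call:
play_rows:
  targets: "0 0 -0.005 0 1; 0 0 -0.03 0 1; 0 0 -0.07 0 1; 0 0 -0.11 0 1; 0 0 -0.13 0 1"

```text
time_s: 2.2
position: [0.4051, 0.2315, 0.1823]
tool_rot: [[-1.0, -0.0, 0.007], [-0.0, 1.0, 0.003], [-0.007, 0.003, -1.0]]
ft_force: [-0.2, 0.3, -4.8]
grip_width: 0.0128
```

```bash
python3 - <<'E'
from h import *
st(); d=grab('top','top2'); d=grab('scene','scene2')
b=cv2.imread('pics/scene2.png')
cv2.imwrite('pics/c5.png',cv2.resize(b[70:250,80:320],(800,600)))
E
```

```text
{'time_s': 2.2, 'q': [15.1405, 15.9879, 92.0719, 0.0432, 71.5084, -74.8926], 'position': [0.4051, 0.2315, 0.1823], 'tool_rot': [[-1.0, -0.0003, 0.0071], [-0.0003, 1.0, 0.0027], [-0.0071, 0.0027, -1.0]], 'ft_force': [-0.1522, 0.348, -4.8045], 'wrist_torque': [0.043, 0.0236, 0.0057], 'grip_width': 0.0128}
```

View pics/c5.png

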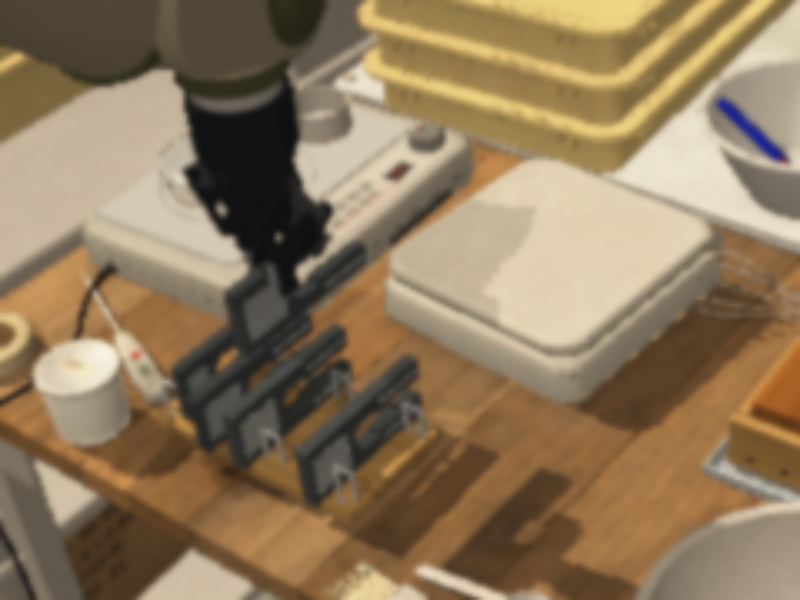

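Call:
play_rows:
  targets: "0 -0.045 0 0 1; 0 -0.09 0 0 1; 0 -0.135 0 0 1; 0 -0.18 0 0 1; 0 -0.225 0 0 1"

```text
time_s: 2.8
position: [0.4034, 0.0044, 0.1768]
tool_rot: [[-1.0, -0.0, -0.0], [-0.0, 1.0, 0.001], [0.0, 0.001, -1.0]]
ft_force: [1.3, -0.2, -2.3]
grip_width: 0.0128
```

Call:
play_rows:
  targets: "0.005 -0.045 0 0 1; 0.01 -0.09 0 0 1; 0.02 -0.135 0 0 1; 0.02 -0.18 0 0 1; 0.02 -0.22 0 0 1"

```text
time_s: 3.3
position: [0.3834, -0.216, 0.1768]
tool_rot: [[-1.0, 0.001, -0.0], [0.001, 1.0, 0.001], [0.0, 0.001, -1.0]]
ft_force: [1.6, 0.2, -3.7]
grip_width: 0.0125
```

```bash
python3 - <<'E'
from h import *
st(); P=cloud(load('top0')); r=np.hypot(P[...,0]-.4105,P[...,1]+.2385)
for a in range(0,135,8):
    m=(r>a/1000)&(r<a/1000+.008); print(a,np.nanmedian(P[...,2][m]).round(4),end='; ')
E
```

```text
{'time_s': 3.3, 'q': [-44.8928, 13.9965, 96.0298, 0.0263, 70.0032, -134.8348], 'position': [0.3834, -0.216, 0.1768], 'tool_rot': [[-1.0, 0.0012, -0.0001], [0.0012, 1.0, 0.0007], [0.0001, 0.0007, -1.0]], 'ft_force': [1.5536, 0.1534, -3.7228], 'wrist_torque': [0.0283, -0.0327, 0.0558], 'grip_width': 0.0125}
0 0.0023; 8 0.0021; 16 0.0019; 24 0.0022; 32 0.0021; 40 0.0021; 48 0.0026; 56 0.0029; 64 0.0042; 72 0.0063; 80 0.0096; 88 0.0149; 96 0.0213; 104 0.032; 112 0.0481; 120 0.0743; 128 0.0818;
```

Call:
play_rows:
  targets: "0 0 0.03 0 1; 0 0 0.065 0 1; 0 0 0.1 0 1; 0 0 0.125 0 1; 0 0 0.131 0 1"

```text
time_s: 3.8
position: [0.3841, -0.2138, 0.0446]
tool_rot: [[-1.0, 0.001, -0.001], [0.001, 1.0, 0.002], [0.001, 0.002, -1.0]]
ft_force: [-0.4, -1.4, 10.4]
grip_width: 0.0126
```

Call:
play_rows:
  targets: "0 0 0 0 0.6; 0 0 0 0 0.5; 0 0 0 0 0.5; 0 0 -0.02 0 0.5; 0 0 -0.06 0 0.5"

```text
time_s: 4.3
position: [0.3833, -0.2134, 0.1062]
tool_rot: [[-1.0, 0.0, -0.003], [0.0, 1.0, 0.003], [0.003, 0.003, -1.0]]
ft_force: [0.2, 0.2, 0.0]
grip_width: 0.0426
```

```bash
python3 - <<'E'
from h import *
st(); d=grab('top','top3'); d=grab('scene','scene3')
b=cv2.imread('pics/scene3.png')
cv2.imwrite('pics/c6.png',cv2.resize(b[190:340,240:440],(800,600)))
E
```

```text
{'time_s': 4.3, 'q': [-44.6471, 19.5789, 102.2394, 0.0041, 58.4291, -134.6432], 'position': [0.3833, -0.2134, 0.1062], 'tool_rot': [[-1.0, 0.0001, -0.003], [0.0001, 1.0, 0.0031], [0.003, 0.0031, -1.0]], 'ft_force': [0.2066, 0.1773, 0.0255], 'wrist_torque': [-0.0013, 0.0053, -0.0392], 'grip_width': 0.0426}
```

View pics/c6.png

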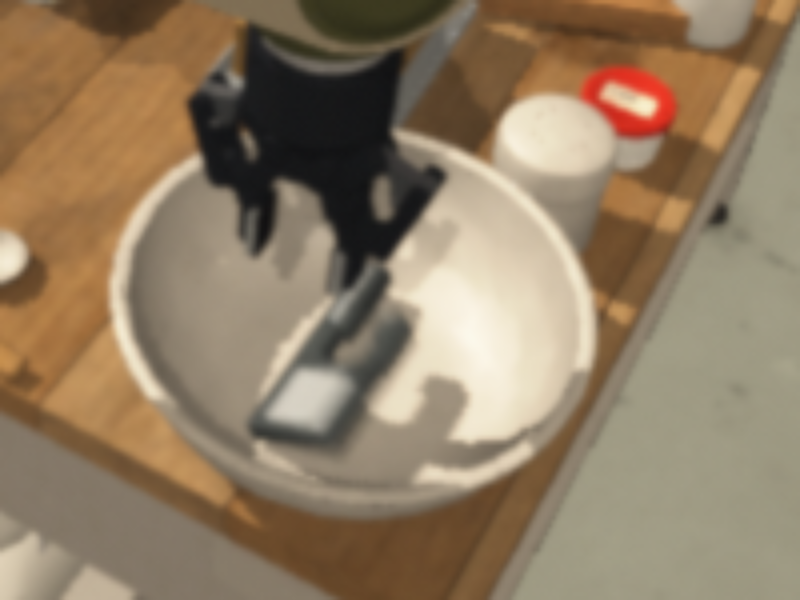

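Call:
play_rows:
  targets: "0 0 -0.045 0 0.5; 0 0.02 -0.07 0 0.72; 0 0.067 -0.07 0 0.72; 0 0.115 -0.07 0 0.72; -0.01 0.163 -0.07 0 0.72"

```text
time_s: 4.9
position: [0.3931, -0.0496, 0.1767]
tool_rot: [[-1.0, 0.002, 0.001], [0.002, 1.0, -0.0], [-0.001, -0.0, -1.0]]
ft_force: [0.4, -0.7, -0.1]
grip_width: 0.0237
```

Call:
play_rows:
  targets: "0 0.048 0 0 0.72; 0 0.096 0 0 0.72; 0 0.144 0 0 0.72; 0 0.192 0 0 0.72; -0.01 0.24 0 0 0.72"

```text
time_s: 5.4
position: [0.4029, 0.1908, 0.1767]
tool_rot: [[-1.0, -0.0, 0.001], [-0.0, 1.0, 0.0], [-0.001, 0.0, -1.0]]
ft_force: [0.9, 0.0, 0.1]
grip_width: 0.024
```

Call:
play_rows:
  targets: "0 0.048 0 0 0.72; 0 0.096 0 0 0.72; 0 0.144 0.02 0 0.72; 0 0.158 0.05 0 0.72; 0 0.158 0.06 0 0.72"

```text
time_s: 5.9
position: [0.4025, 0.348, 0.1138]
tool_rot: [[-1.0, -0.003, -0.003], [-0.003, 1.0, -0.002], [0.003, -0.002, -1.0]]
ft_force: [0.2, 0.5, -0.1]
grip_width: 0.0239
```

```bash
python3 - <<'E'
from h import *
st(); d=grab('top','top4'); d=grab('scene','scene4')
a=cv2.imread('pics/top4.png');b=cv2.imread('pics/scene4.png')
cv2.imwrite('pics/c7.png',np.hstack([cv2.resize(a[180:270,120:240],(400,300)),cv2.resize(b[130:220,100:220],(400,300))]))
E
```

```text
{'time_s': 5.9, 'q': [28.0851, 26.8278, 87.4412, 0.0129, 65.9387, -62.0989], 'position': [0.4025, 0.348, 0.1138], 'tool_rot': [[-1.0, -0.0031, -0.0033], [-0.0031, 1.0, -0.0015], [0.0033, -0.0015, -1.0]], 'ft_force': [0.2279, 0.4758, -0.1177], 'wrist_torque': [-0.0109, 0.0171, 0.0052], 'grip_width': 0.0239}
```

View pics/c7.png

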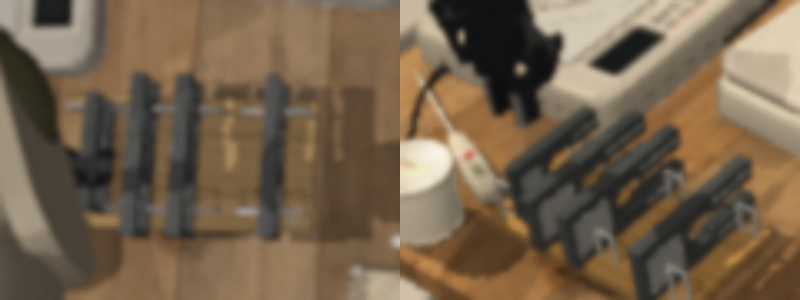

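Call:
play_rows:
  targets: "0 0 0.03 0 0.72; 0 0 0.055 0 0.72; 0 0 0.069 0 0.72; 0 0 0.069 0 1; 0 0 0.069 0 1"

```text
time_s: 6.5
position: [0.4049, 0.3462, 0.0486]
tool_rot: [[-1.0, 0.001, 0.001], [0.001, 1.0, 0.001], [-0.001, 0.001, -1.0]]
ft_force: [-0.1, -0.4, -2.3]
grip_width: 0.0128
```

Call:
play_rows:
  targets: "0 0 -0.005 0 1; 0 0 -0.03 0 1; 0 0 -0.07 0 1; 0 0 -0.11 0 1; 0 0 -0.13 0 1"

```text
time_s: 7.0
position: [0.4049, 0.3471, 0.1822]
tool_rot: [[-1.0, 0.0, 0.006], [0.0, 1.0, 0.003], [-0.006, 0.003, -1.0]]
ft_force: [0.3, 0.6, -2.3]
grip_width: 0.0127
```

```bash
python3 - <<'E'
from h import *
st(); d=grab('scene','scene5')
b=cv2.imread('pics/scene5.png')
cv2.imwrite('pics/c8.png',cv2.resize(b[90:240,80:280],(800,600)))
E
```

```text
{'time_s': 7.0, 'q': [27.8719, 22.3662, 82.046, 0.0008, 75.2054, -62.1273], 'position': [0.4049, 0.3471, 0.1822], 'tool_rot': [[-1.0, 0.0, 0.0059], [0.0, 1.0, 0.0031], [-0.0059, 0.0031, -1.0]], 'ft_force': [0.276, 0.6398, -2.2954], 'wrist_torque': [0.0063, 0.0067, -0.0117], 'grip_width': 0.0127}
```

View pics/c8.png

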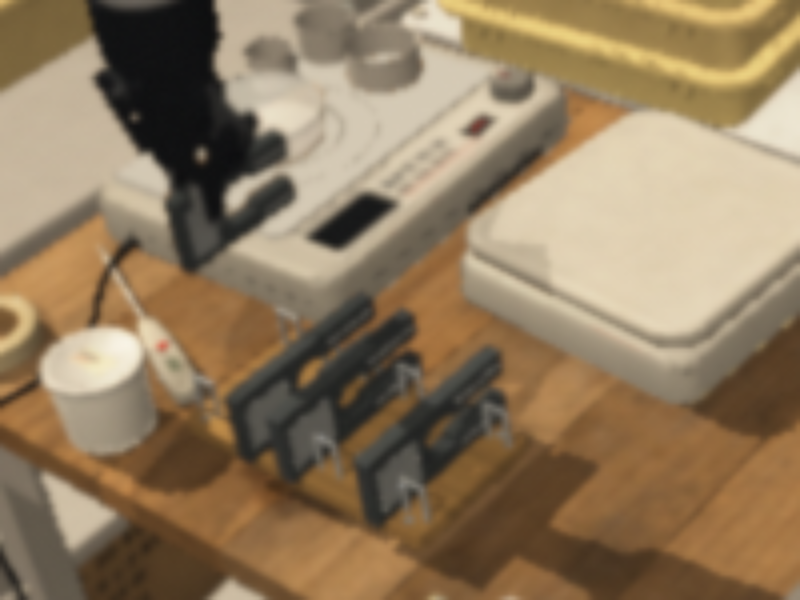

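```bash
python3 - <<'E'
from h import *
d=load('scene3')
uv=[(240+x/4,190+y/4) for x,y in [(253,425),(325,440),(410,320),(375,268),(300,360),(355,380)]]
print(rayplane(d,uv,.018).round(3))
P=cloud(d)
for u,v in uv: print(P[int(v),int(u)].round(3))
E
```

```text
[[ 0.347 -0.218  0.018]
 [ 0.36  -0.256  0.018]
 [ 0.462 -0.259  0.018]
 [ 0.487 -0.224  0.018]
 [ 0.401 -0.218  0.018]
 [ 0.406 -0.251  0.018]]
[ 0.344 -0.218  0.023]
[ 0.347 -0.26   0.037]
[ 0.471 -0.255  0.005]
[ 0.48  -0.224  0.025]
[ 0.396 -0.22   0.025]
[ 0.389 -0.255  0.04 ]
```

Call:
play_rows:
  targets: "0 -0.045 0 0 1; 0 -0.09 0 0 1; 0 -0.135 0 0 1; 0 -0.18 0 0 1; 0 -0.225 0 0 1"

```text
time_s: 7.55
position: [0.4035, 0.12, 0.1776]
tool_rot: [[-1.0, -0.0, 0.001], [-0.0, 1.0, -0.0], [-0.001, -0.0, -1.0]]
ft_force: [0.9, -1.0, -2.5]
grip_width: 0.0129
```

Call:
play_rows:
  targets: "0 -0.045 0 0 1; 0 -0.09 0 0 1; 0 -0.135 0 0 1; 0.01 -0.18 0 0 1; 0.02 -0.225 0 0 1"

```text
time_s: 8.05
position: [0.3833, -0.1049, 0.1776]
tool_rot: [[-1.0, 0.0, 0.001], [0.0, 1.0, -0.0], [-0.001, -0.0, -1.0]]
ft_force: [1.3, -0.5, -2.1]
grip_width: 0.0129
```

Call:
play_rows:
  targets: "0 -0.04 0.01 0 1; 0 -0.075 0.04 0 1; 0 -0.081 0.075 0 1; 0 -0.081 0.105 0 1; 0 -0.081 0.125 0 1"

```text
time_s: 8.55
position: [0.3833, -0.1842, 0.0508]
tool_rot: [[-1.0, 0.001, -0.001], [0.001, 1.0, 0.001], [0.001, 0.001, -1.0]]
ft_force: [0.2, 0.5, -1.3]
grip_width: 0.0127
```

Call:
play_rows:
  targets: "0 0 0.004 0 1; 0 0 0.004 0 0.6; 0 0 0.004 0 0.6; 0 0 -0.02 0 0.6; 0 0 -0.06 0 0.6"

```text
time_s: 9.05
position: [0.3835, -0.1835, 0.1128]
tool_rot: [[-1.0, -0.0, -0.002], [-0.0, 1.0, 0.002], [0.002, 0.002, -1.0]]
ft_force: [1.3, -0.7, -0.2]
grip_width: 0.034
```

Call:
play_rows:
  targets: "0 0.01 -0.04 0 0.6; 0 0.055 -0.065 0 0.72; 0 0.1 -0.065 0 0.72; 0 0.145 -0.065 0 0.72; -0.01 0.19 -0.065 0 0.72"

```text
time_s: 9.55
position: [0.3933, 0.0076, 0.1787]
tool_rot: [[-1.0, 0.001, 0.002], [0.001, 1.0, -0.001], [-0.002, -0.001, -1.0]]
ft_force: [1.2, -0.7, -0.1]
grip_width: 0.0238
```

```bash
python3 - <<'E'
from h import *
st(); d=grab('scene','scene6'); grab('top','top6')
b=cv2.imread('pics/scene6.png');a=cv2.imread('pics/top6.png')
cv2.imwrite('pics/c9.png',np.hstack([cv2.resize(a[180:300,290:410],(400,400)),cv2.resize(b[200:340,250:390],(400,400))]))
E
```

```text
{'time_s': 9.55, 'q': [-16.2714, 9.1982, 102.2355, 0.0053, 68.4262, -106.2413], 'position': [0.3933, 0.0076, 0.1787], 'tool_rot': [[-1.0, 0.0006, 0.0024], [0.0006, 1.0, -0.0006], [-0.0024, -0.0006, -1.0]], 'ft_force': [1.1531, -0.7425, -0.103], 'wrist_torque': [-0.0308, -0.0291, -0.0447], 'grip_width': 0.0238}
```

View pics/c9.png

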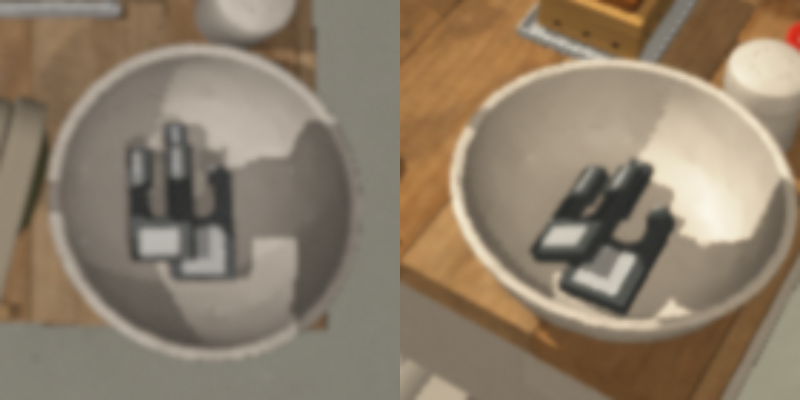

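Call:
play_rows:
  targets: "0 0.046 0 0 0.72; 0 0.092 0 0 0.72; -0.01 0.138 0.02 0 0.72; -0.011 0.184 0.05 0 0.72; -0.011 0.184 0.062 0 0.72"

```text
time_s: 10.15
position: [0.4046, 0.1927, 0.1147]
tool_rot: [[-1.0, -0.004, 0.0], [-0.004, 1.0, 0.001], [-0.0, 0.001, -1.0]]
ft_force: [-0.3, -0.9, 0.9]
grip_width: 0.0241
```

```bash
python3 - <<'E'
from h import *
st(); d=grab('scene','scene7')
b=cv2.imread('pics/scene7.png')
cv2.imwrite('pics/c10.png',cv2.resize(b[110:230,100:260],(800,600)))
E
```

```text
{'time_s': 10.15, 'q': [10.2492, 19.5281, 100.3677, 0.0443, 60.0841, -80.0003], 'position': [0.4046, 0.1927, 0.1147], 'tool_rot': [[-1.0, -0.004, 0.0002], [-0.004, 1.0, 0.0007], [-0.0002, 0.0007, -1.0]], 'ft_force': [-0.315, -0.9429, 0.8863], 'wrist_torque': [-0.0629, -0.0061, -0.047], 'grip_width': 0.0241}
```

View pics/c10.png

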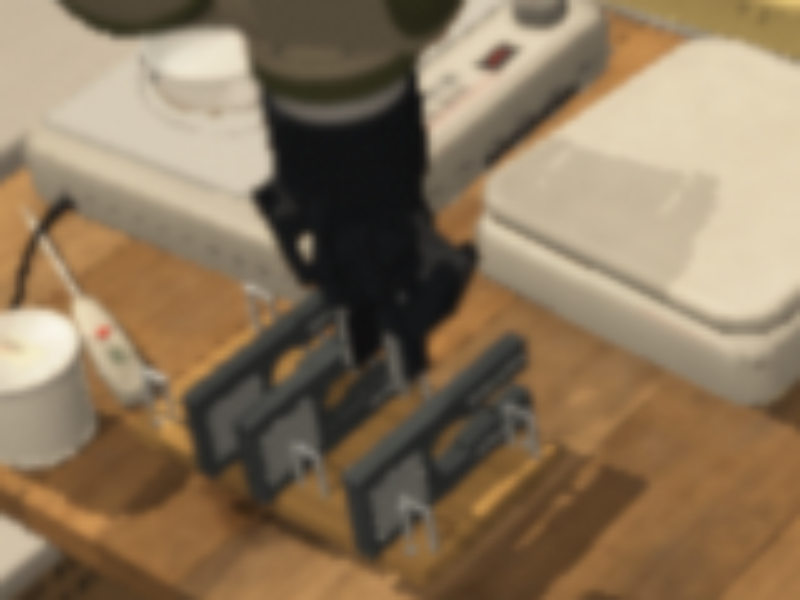

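Gripper hovers above the rightmost sound weight (plate about (430,430) in the crop). Descend and grip.

Call:
play_rows:
  targets: "0 -0.001 0.03 0 0.72; 0 -0.001 0.055 0 0.72; 0 -0.001 0.068 0 0.72; 0 -0.001 0.068 0 1; 0 -0.001 0.068 0 1"

```text
time_s: 10.7
position: [0.4056, 0.1882, 0.0482]
tool_rot: [[-1.0, 0.001, 0.001], [0.001, 1.0, 0.0], [-0.001, 0.0, -1.0]]
ft_force: [-0.0, 0.1, -3.6]
grip_width: 0.0127
```

Call:
play_rows:
  targets: "0 0 -0.005 0 1; 0 0 -0.03 0 1; 0 0 -0.07 0 1; 0 0 -0.08 0 1; 0 0 -0.08 0 1"

```text
time_s: 11.2
position: [0.4058, 0.1888, 0.1291]
tool_rot: [[-1.0, 0.0, 0.004], [0.0, 1.0, 0.001], [-0.004, 0.001, -1.0]]
ft_force: [-1.0, -0.5, -2.9]
grip_width: 0.0129
```

Call:
play_rows:
  targets: "-0.02 -0.04 0 0 1; -0.04 -0.08 0.0 0 1; -0.06 -0.119 0.02 0 1; -0.06 -0.119 0.06 0 1; -0.06 -0.119 0.09 0 1"

```text
time_s: 11.7
position: [0.4642, 0.0685, 0.0345]
tool_rot: [[-1.0, 0.003, -0.003], [0.003, 1.0, 0.0], [0.003, 0.0, -1.0]]
ft_force: [0.7, -0.2, -3.3]
grip_width: 0.013
```

Call:
play_rows:
  targets: "0 0 0.002 0 1; 0 0 0.004 0 1; 0 0 0.005 0 1"

```text
time_s: 12.0
position: [0.4653, 0.07, 0.033]
tool_rot: [[-1.0, -0.001, 0.001], [-0.001, 1.0, -0.0], [-0.001, -0.0, -1.0]]
ft_force: [0.3, 0.0, -3.3]
grip_width: 0.0129
```

```bash
python3 - <<'E'
from h import *
st(); d=grab('scene','scene8')
b=cv2.imread('pics/scene8.png')
cv2.imwrite('pics/c11.png',cv2.resize(b[130:280,150:350],(800,600)))
E
```

```text
{'time_s': 12.0, 'q': [-5.9086, 29.0139, 102.3999, 0.0013, 48.5444, -95.9424], 'position': [0.4653, 0.07, 0.033], 'tool_rot': [[-1.0, -0.0006, 0.0007], [-0.0006, 1.0, -0.0001], [-0.0007, -0.0001, -1.0]], 'ft_force': [0.3278, 0.0361, -3.3227], 'wrist_torque': [-0.0623, 0.0245, 0.0433], 'grip_width': 0.0129}
```

View pics/c11.png

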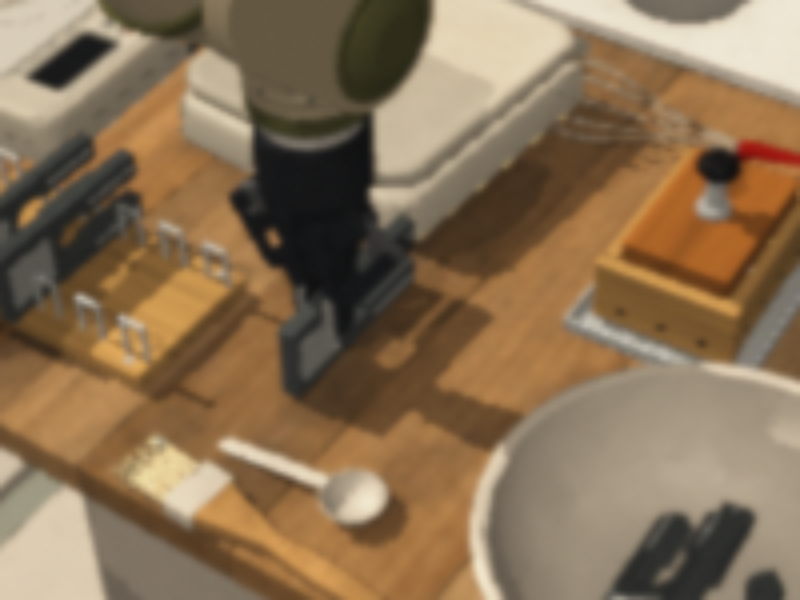

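Call:
play_rows:
  targets: "0 0 0.001 0 1; 0 0 0.002 0 1; 0 0 0.002 0 0.65; 0 0 0.002 0 0.65; 0 0 0.002 0 0.65"

```text
time_s: 12.55
position: [0.4654, 0.0697, 0.0306]
tool_rot: [[-1.0, -0.0, 0.001], [-0.0, 1.0, -0.0], [-0.001, -0.0, -1.0]]
ft_force: [0.2, 0.4, -0.4]
grip_width: 0.0298
```

Call:
play_rows:
  targets: "0 0 -0.015 0 0.65; 0 0 -0.04 0 0.65; 0 0.015 -0.05 0 1; 0 0.035 -0.05 0 1; 0 0.035 -0.05 0 1"

```text
time_s: 13.05
position: [0.4652, 0.1061, 0.0808]
tool_rot: [[-1.0, -0.002, 0.001], [-0.002, 1.0, 0.0], [-0.001, 0.0, -1.0]]
ft_force: [0.0, 0.3, 0.0]
grip_width: 0.0001
```

```bash
python3 - <<'E'
from h import *
st(); d=grab('scene','scene9')
b=cv2.imread('pics/scene9.png')
cv2.imwrite('pics/c12.png',cv2.resize(b[130:280,150:350],(800,600)))
E
```

```text
{'time_s': 13.05, 'q': [-1.4215, 24.872, 98.5234, 0.0194, 56.5396, -91.539], 'position': [0.4652, 0.1061, 0.0808], 'tool_rot': [[-1.0, -0.0019, 0.0011], [-0.0019, 1.0, 0.0003], [-0.0011, 0.0003, -1.0]], 'ft_force': [0.0434, 0.3174, 0.0486], 'wrist_torque': [-0.0595, 0.0317, 0.0067], 'grip_width': 0.0001}
```

View pics/c12.png

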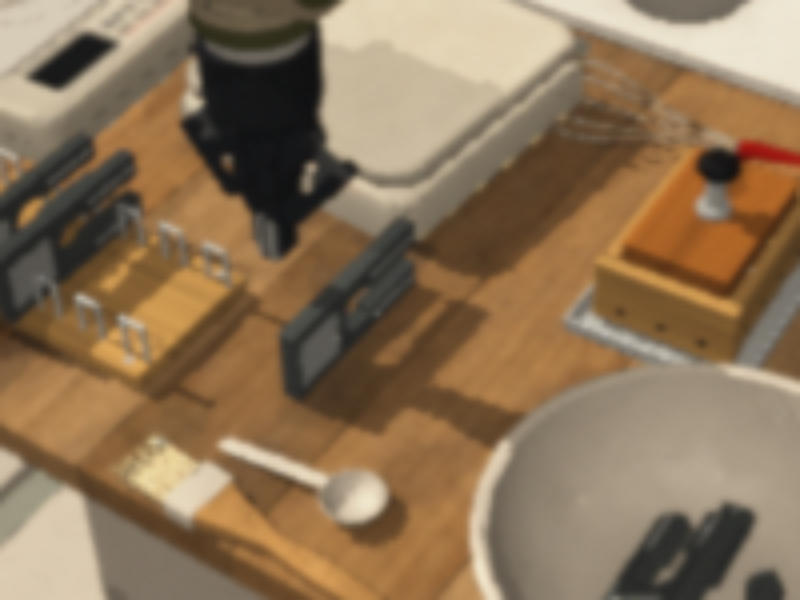

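Call:
play_rows:
  targets: "-0.015 0 0.02 0 1; -0.015 0 0.034 0 1; -0.015 -0.008 0.034 0 1; -0.015 -0.014 0.034 0 1; -0.015 -0.02 0.034 0 1"

```text
time_s: 13.6
position: [0.4803, 0.0838, 0.047]
tool_rot: [[-1.0, 0.001, 0.001], [0.001, 1.0, -0.0], [-0.001, -0.0, -1.0]]
ft_force: [0.7, 1.0, -0.2]
grip_width: -0.0001
```

Call:
play_rows:
  targets: "0 -0.006 0 0 1; 0 -0.012 0 0 1; 0 -0.018 0 0 1; 0 -0.02 0 0 1; 0 -0.01 -0.03 0 1"

```text
time_s: 14.1
position: [0.4787, 0.0739, 0.0743]
tool_rot: [[-1.0, 0.002, -0.006], [0.002, 1.0, 0.0], [0.006, 0.0, -1.0]]
ft_force: [0.6, 0.0, -0.2]
grip_width: 0.0002
```

```bash
python3 - <<'E'
from h import *
st(); d=grab('scene','scene10')
b=cv2.imread('pics/scene10.png')
cv2.imwrite('pics/c13.png',cv2.resize(b[130:280,150:350],(800,600)))
E
```

```text
{'time_s': 14.1, 'q': [-5.258, 26.164, 97.537, -0.0131, 56.6613, -95.1451], 'position': [0.4787, 0.0739, 0.0743], 'tool_rot': [[-1.0, 0.0018, -0.0063], [0.0018, 1.0, 0.0004], [0.0063, 0.0004, -1.0]], 'ft_force': [0.5667, 0.0416, -0.2275], 'wrist_torque': [-0.0151, 0.0476, 0.0488], 'grip_width': 0.0002}
```

View pics/c13.png

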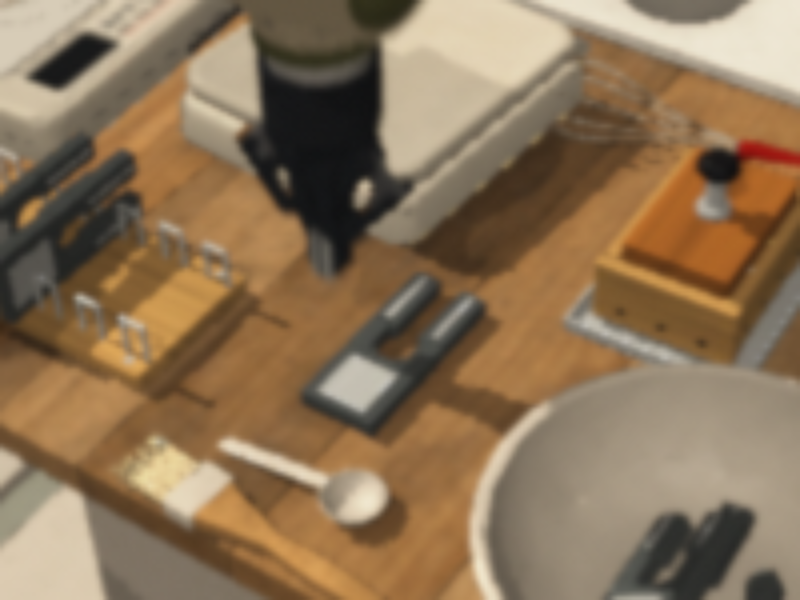

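```bash
python3 - <<'E'
from h import *
grab('top','top10')
for n in ('scene10','top10'):
    d=load(n);P=cloud(d);X,Y,z=P[...,0],P[...,1],P[...,2];px=d['pixels'].astype(int)
    m=(X>.40)&(X<.58)&(Y>-.04)&(Y<.11)&(z>.004)&(z<.024)&(px[...,0]-px[...,2]<25)
    k,l,s,c=cv2.connectedComponentsWithStats(m.astype(np.uint8))
    i=1+np.argmax(s[1:,4]); m=l==i
    v,u=np.nonzero(m)
    q=rayplane(d,np.c_[u,v],.014)[:,:2]; r=cv2.minAreaRect((q*1000).astype(np.float32)); print(n,len(q),r,q.mean(0),np.median(z[m]))
b=cv2.imread('pics/top10.png'); cv2.imwrite('pics/c14.png',cv2.resize(b[120:270,200:360],None,fx=4,fy=4))
E
```

```text
scene10 743 ((490.60858154296875, 29.492889404296875), (145.20542907714844, 61.61240005493164), 0.054199207574129105) [0.48375466 0.02941489] 0.014039166456998209
top10 110 ((462.2938232421875, 10.2214994430542), (14.166128158569336, 77.3341293334961), 84.68277740478516) [0.45800784 0.01114126] 0.014044055525429422
```

View pics/c14.png

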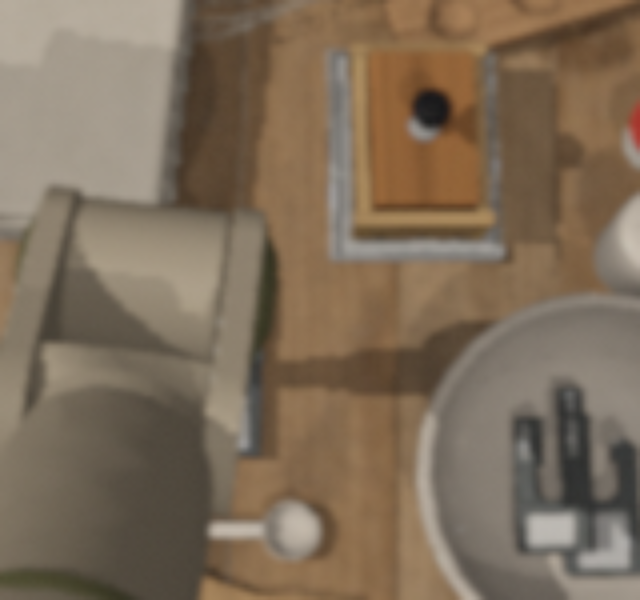

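Call:
play_rows:
  targets: "0.02 -0.02 0 0 0.1; 0.043 -0.0425 0 0 0.1; 0.043 -0.0425 0.02 0 0.1; 0.043 -0.0425 0.04 0 0.1; 0.043 -0.0425 0.04 0 0.1"
  force: 100

```text
time_s: 14.7
position: [0.4359, 0.0323, 0.0347]
tool_rot: [[-1.0, 0.0, -0.004], [0.0, 1.0, 0.001], [0.004, 0.001, -1.0]]
ft_force: [1.2, -0.2, 0.3]
grip_width: 0.0722
```

```bash
python3 - <<'E'
from h import *
st(); d=grab('scene','scene11')
b=cv2.imread('pics/scene11.png')
cv2.imwrite('pics/c15.png',cv2.resize(b[130:280,150:350],(800,600)))
E
```

```text
{'time_s': 14.7, 'q': [-11.3604, 26.6916, 107.3053, -0.0015, 46.2361, -101.3422], 'position': [0.4359, 0.0323, 0.0347], 'tool_rot': [[-1.0, 0.0003, -0.004], [0.0003, 1.0, 0.0008], [0.004, 0.0008, -1.0]], 'ft_force': [1.1567, -0.1732, 0.3293], 'wrist_torque': [-0.0771, 0.0211, 0.0177], 'grip_width': 0.0722}
```

View pics/c15.png

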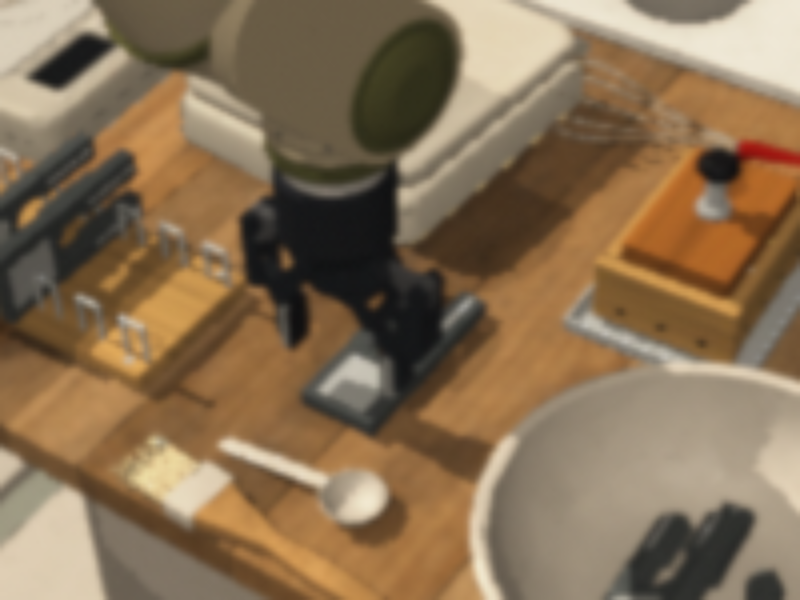

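Call:
play_rows:
  targets: "0 0 0.02 0 0.1; 0 0 0.03 0 0.1; 0 0 0.034 0 0.1; 0 0 0.034 0 0.1"

```text
time_s: 15.15
position: [0.4372, 0.0323, 0.0024]
tool_rot: [[-1.0, -0.0, -0.0], [-0.0, 1.0, 0.0], [0.0, 0.0, -1.0]]
ft_force: [-0.7, -0.7, 0.0]
grip_width: 0.0767
```

Call:
play_rows:
  targets: "0 0 0.003 0 0.1; 0 0 0.003 0 0.4; 0 0 0.003 0 0.5; 0 0 0.003 0 0.5; 0 0 0.003 0 0.5"

```text
time_s: 15.65
position: [0.4373, 0.0323, 0.0004]
tool_rot: [[-1.0, -0.001, 0.001], [-0.001, 1.0, -0.0], [-0.001, -0.0, -1.0]]
ft_force: [-2.4, 0.3, 12.9]
grip_width: 0.0554
```

```bash
python3 - <<'E'
from h import *
st(); d=grab('scene','scene12')
b=cv2.imread('pics/scene12.png')
cv2.imwrite('pics/c16.png',cv2.resize(b[130:280,150:350],(800,600)))
E
```

```text
{'time_s': 15.65, 'q': [-11.3195, 30.6694, 109.0536, -0.0119, 40.2083, -101.3436], 'position': [0.4373, 0.0323, 0.0004], 'tool_rot': [[-1.0, -0.0006, 0.0011], [-0.0006, 1.0, -0.0004], [-0.0011, -0.0004, -1.0]], 'ft_force': [-2.4477, 0.3133, 12.8905], 'wrist_torque': [0.0405, 0.4682, 0.1586], 'grip_width': 0.0554}
```

View pics/c16.png

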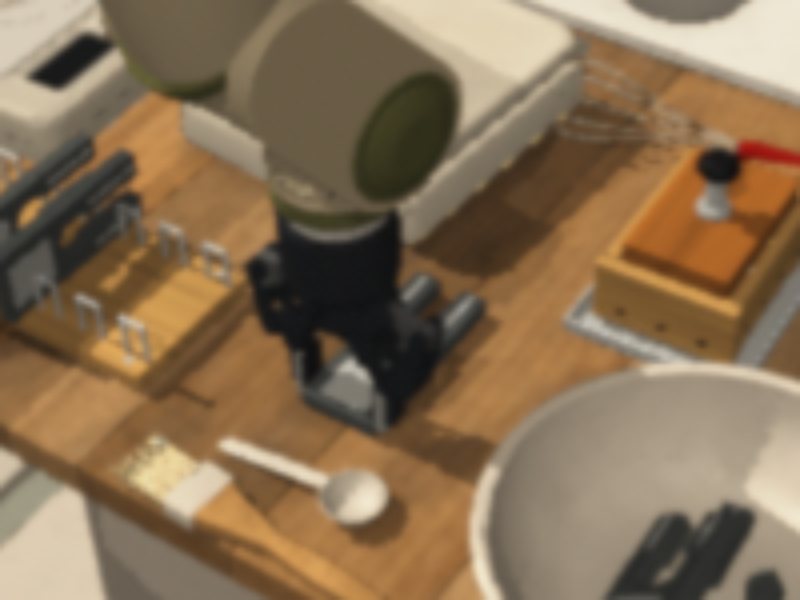

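Call:
play_rows:
  targets: "0 0 -0.002 0 0.5; 0 0 -0.01 0 0.5; 0 0 -0.04 0 0.5; 0 0 -0.08 0 0.5; 0 0 -0.11 0 0.5"

```text
time_s: 16.2
position: [0.437, 0.0323, 0.1115]
tool_rot: [[-1.0, -0.0, 0.0], [-0.0, 1.0, -0.0], [-0.0, -0.0, -1.0]]
ft_force: [0.7, -0.2, -2.8]
grip_width: 0.0545
```

Call:
play_rows:
  targets: "0 0 -0.005 0 0.5; 0 0 -0.005 0 0.5"

```text
time_s: 16.4
position: [0.437, 0.0323, 0.1146]
tool_rot: [[-1.0, -0.0, 0.001], [-0.0, 1.0, -0.0], [-0.001, -0.0, -1.0]]
ft_force: [-0.0, 0.6, -3.8]
grip_width: 0.0553
```

```bash
python3 - <<'E'
from h import *
st(); d=grab('scene','scene13'); grab('top','top13')
b=cv2.imread('pics/scene13.png'); a=cv2.imread('pics/top13.png')
cv2.imwrite('pics/c17.png',np.hstack([cv2.resize(a[150:270,190:310],(400,400)),cv2.resize(b[100:220,180:300],(400,400))]))
E
```

```text
{'time_s': 16.4, 'q': [-11.3281, 18.6718, 101.8348, -0.0004, 59.4411, -101.3287], 'position': [0.437, 0.0323, 0.1146], 'tool_rot': [[-1.0, -0.0, 0.0009], [-0.0, 1.0, -0.0002], [-0.0009, -0.0002, -1.0]], 'ft_force': [-0.0087, 0.579, -3.791], 'wrist_torque': [0.013, 0.1802, 0.0155], 'grip_width': 0.0553}
```

View pics/c17.png

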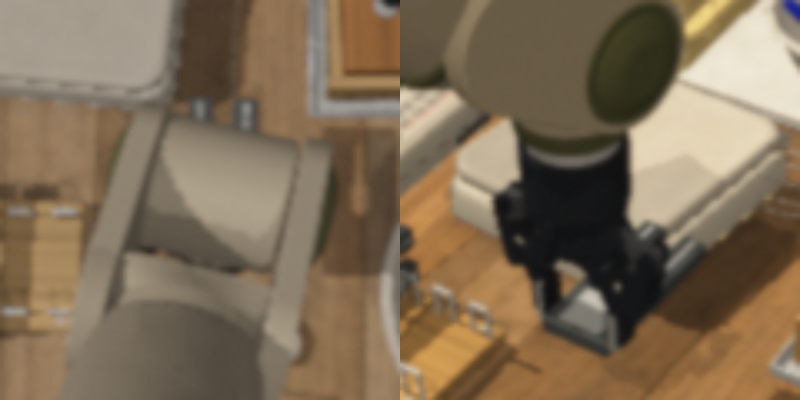

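```bash
python3 - <<'E'
from h import *
for n in ('scene13','top13'):
    d=load(n);P=cloud(d);X,Y,z=P[...,0],P[...,1],P[...,2];px=d['pixels'].astype(int)
    m=(X>.46)&(X<.60)&(Y>-.02)&(Y<.08)&(z>.10)&(z<.145)
    m&=(np.abs(px[...,0]-px[...,2])<30)
    k,l,s,c=cv2.connectedComponentsWithStats(m.astype(np.uint8),connectivity=8)
    for i in range(1,k):
        if s[i,4]<12: continue
        q=P[l==i]; print(n,s[i].tolist(),'min',q.min(0).round(3),'max',q.max(0).round(3),'med',np.median(q,0).round(4))
    # slope of z with x, top surface
    q=P[m&(X>.5)]; q=q[q[:,2]>.122] ; print(len(q), np.polyfit(q[:,0],q[:,2],1) if len(q)>5 else '')
    q=P[m&(X>.5)]; q=q[np.lexsort((q[:,0],))]; print(q[-12:].round(3).tolist())
E
```

```text
scene13 [251, 166, 9, 7, 45] min [0.542 0.041 0.118] max [0.565 0.063 0.13 ] med [0.554  0.0485 0.1275]
scene13 [254, 171, 18, 24, 138] min [0.48  0.002 0.114] max [0.567 0.024 0.131] med [0.538  0.0063 0.1265]
scene13 [232, 183, 9, 9, 35] min [0.461 0.035 0.125] max [0.48  0.059 0.131] med [0.4665 0.0486 0.1283]
152 [0.00203849 0.12601345]
[[0.562, 0.023, 0.127], [0.562, 0.042, 0.129], [0.562, 0.042, 0.122], [0.562, 0.042, 0.126], [0.562, 0.005, 0.128], [0.562, 0.021, 0.128], [0.563, 0.058, 0.128], [0.563, 0.043, 0.118], [0.564, 0.019, 0.128], [0.565, 0.051, 0.127], [0.565, 0.047, 0.125], [0.567, 0.014, 0.124]]
top13 [247, 179, 7, 7, 46] min [0.543 0.044 0.121] max [0.562 0.061 0.13 ] med [0.5528 0.0522 0.1255]
top13 [260, 180, 7, 9, 60] min [0.536 0.008 0.12 ] max [0.56  0.025 0.131] med [0.5478 0.016  0.1254]
102 [-0.03509786  0.1448913 ]
[[0.559, 0.022, 0.125], [0.559, 0.019, 0.124], [0.56, 0.008, 0.125], [0.56, 0.011, 0.125], [0.56, 0.016, 0.123], [0.56, 0.053, 0.127], [0.561, 0.061, 0.126], [0.561, 0.055, 0.126], [0.561, 0.044, 0.126], [0.561, 0.058, 0.123], [0.561, 0.047, 0.124], [0.562, 0.05, 0.123]]
```

Call:
play_rows:
  targets: "-0.02 -0.03 0 0 0.5; -0.04 -0.06 0 0 0.5; -0.055 -0.09 0 0 0.5; -0.068 -0.12 0 0 0.5; -0.073 -0.142 0 0 0.5"

```text
time_s: 17.0
position: [0.5104, -0.1115, 0.1122]
tool_rot: [[-1.0, 0.001, -0.003], [0.001, 1.0, 0.001], [0.003, 0.001, -1.0]]
ft_force: [0.4, 0.5, -2.4]
grip_width: 0.0552
```

Call:
play_rows:
  targets: "0 0 0.01 0 0.5; 0 0 0.02 0 0.5; 0 0 0.025 0 0.5; 0 0 0.025 0 0.5"

```text
time_s: 17.4
position: [0.5093, -0.1086, 0.088]
tool_rot: [[-1.0, -0.001, -0.003], [-0.001, 1.0, 0.001], [0.003, 0.001, -1.0]]
ft_force: [-0.8, 0.1, -2.1]
grip_width: 0.0548
```

```bash
python3 - <<'E'
from h import *
st(); d=grab('scene','scene14'); grab('top','top14')
b=cv2.imread('pics/scene14.png'); a=cv2.imread('pics/top14.png')
cv2.imwrite('pics/c18.png',np.hstack([cv2.resize(a[120:210,260:350],(400,400),interpolation=cv2.INTER_CUBIC),cv2.resize(b[140:260,270:390],(400,400),interpolation=cv2.INTER_CUBIC)]))
E
```

```text
{'time_s': 17.4, 'q': [-25.0806, 27.8288, 91.0522, 0.0038, 61.3015, -115.1392], 'position': [0.5093, -0.1086, 0.088], 'tool_rot': [[-1.0, -0.001, -0.0029], [-0.001, 1.0, 0.0014], [0.0029, 0.0014, -1.0]], 'ft_force': [-0.8149, 0.0898, -2.0878], 'wrist_torque': [-0.0426, 0.1774, 0.0312], 'grip_width': 0.0548}
```

View pics/c18.png

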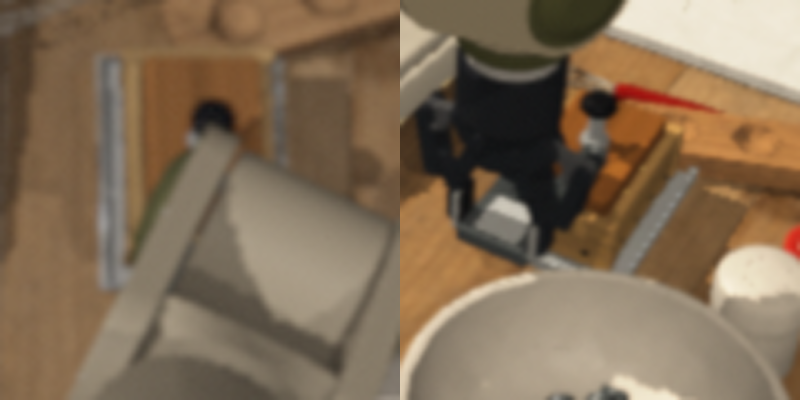

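```bash
python3 - <<'E'
from h import *
for n,box in (('top0',(295,136,318,160)),('scene0',(318,160,342,190)),('scene14',None)):
    d=load(n);px=d['pixels'].astype(int);P=cloud(d)
    m=(px.sum(2)<150)
    w=np.zeros_like(m)
    if box: u0,v0,u1,v1=box
    else: u0,v0,u1,v1=322,163,338,177
    w[v0:v1,u0:u1]=1; m&=w
    k,l,s,c=cv2.connectedComponentsWithStats(m.astype(np.uint8))
    i=1+np.argmax(s[1:,4]); mm=l==i
    cnt=cv2.findContours(mm.astype(np.uint8),0,2)[0][0]; cc,r=cv2.minEnclosingCircle(cnt)
    x,y,ww,hh=s[i,:4]; ctr=(x+(ww-1)/2,y+(hh-1)/2)
    print(n,s[i].tolist(),c[i].round(2),cc,r,'ctr',rayplane(d,[c[i],ctr,cc],.113).round(4).tolist(), 'depthmed',np.nanmedian(P[mm],0).round(4))
    # bright stem below knob
    v,u=np.nonzero((px.min(2)>110)&(np.abs(px[...,0]-px[...,2])<40)&(P[...,2]>.078)&(P[...,2]<.102)&(np.hypot(P[...,0]-.665,P[...,1]+.11)<.02))
    if len(u): print('stem',len(u),[ (vv,u[v==vv].min(),u[v==vv].max()) for vv in np.unique(v)], np.nanmedian(P[v,u],0).round(4), np.ptp(P[v,u][:,1]))
E
```

```text
top0 [303, 143, 10, 9, 63] [307.79 146.6 ] (307.5, 147.0) 4.717090606689453 ctr [[0.6664, -0.1098, 0.113], [0.6651, -0.109, 0.113], [0.6651, -0.109, 0.113]] depthmed [ 0.6642 -0.1093  0.1189]
stem 8 [(np.int64(150), np.int64(303), np.int64(303)), (np.int64(151), np.int64(304), np.int64(304)), (np.int64(152), np.int64(303), np.int64(305)), (np.int64(153), np.int64(305), np.int64(307))] [ 0.6606 -0.1046  0.0816] 0.01163782416718201
scene0 [325, 168, 12, 8, 77] [329.97 171.08] (330.5, 170.5) 6.041623115539551 ctr [[0.6698, -0.1116, 0.113], [0.669, -0.1136, 0.113], [0.6728, -0.1117, 0.113]] depthmed [ 0.6643 -0.1127  0.1178]
stem 17 [(np.int64(179), np.int64(326), np.int64(327)), (np.int64(180), np.int64(325), np.int64(327)), (np.int64(181), np.int64(325), np.int64(328)), (np.int64(182), np.int64(325), np.int64(329)), (np.int64(183), np.int64(327), np.int64(329))] [ 0.6631 -0.109   0.0811] 0.013800329909188114
scene14 [324, 168, 12, 8, 73] [329.64 171.18] (329.5, 170.0) 5.590270042419434 ctr [[0.669, -0.1111, 0.113], [0.6676, -0.1114, 0.113], [0.6733, -0.1085, 0.113]] depthmed [ 0.6635 -0.1131  0.1176]
stem 10 [(np.int64(179), np.int64(326), np.int64(326)), (np.int64(180), np.int64(325), np.int64(326)), (np.int64(181), np.int64(325), np.int64(327)), (np.int64(182), np.int64(325), np.int64(328))] [ 0.6635 -0.1063  0.0806] 0.010487277035456322
```

Call:
play_rows:
  targets: "-0.008 -0.0008 0 0 0.5; -0.016 -0.0008 0 0 0.5; -0.024 -0.0008 0 0 0.5; -0.03 -0.0008 0 0 0.5; -0.036 -0.0008 0 0 0.5"

```text
time_s: 18.0
position: [0.5468, -0.1105, 0.0893]
tool_rot: [[-1.0, -0.0, 0.0], [-0.0, 1.0, -0.0], [-0.0, -0.0, -1.0]]
ft_force: [1.0, 0.3, -2.7]
grip_width: 0.0548
```

```bash
python3 - <<'E'
from h import *
st(); d=grab('scene','scene15')
b=cv2.imread('pics/scene15.png')
cv2.imwrite('pics/c19.png',cv2.resize(b[140:230,270:390],(800,600),interpolation=cv2.INTER_CUBIC))
E
```

```text
{'time_s': 18.0, 'q': [-23.584, 30.6882, 85.0641, -0.0014, 64.2459, -113.5939], 'position': [0.5468, -0.1105, 0.0893], 'tool_rot': [[-1.0, -0.0002, 0.0], [-0.0002, 1.0, -0.0], [-0.0, -0.0, -1.0]], 'ft_force': [1.0177, 0.3113, -2.7476], 'wrist_torque': [-0.0144, 0.1824, -0.0238], 'grip_width': 0.0548}
```

View pics/c19.png

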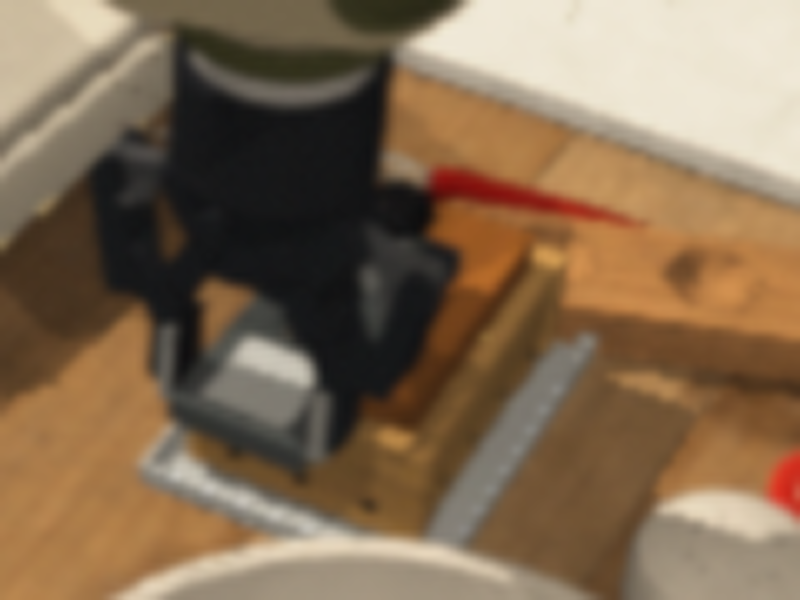

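Call:
play_rows:
  targets: "-0.008 0 0 0 0.5; -0.016 0 0 0 0.5; -0.024 0 0 0 0.5; -0.032 0 0 0 0.5; -0.036 0 0 0 0.5"

```text
time_s: 18.55
position: [0.583, -0.1106, 0.0892]
tool_rot: [[-1.0, -0.0, 0.0], [-0.0, 1.0, -0.0], [-0.0, -0.0, -1.0]]
ft_force: [0.8, 0.0, -3.2]
grip_width: 0.0549
```

Call:
play_rows:
  targets: "-0.008 0 0 0 0.5; -0.016 0 0 0 0.5; -0.024 0 0 0 0.5; -0.029 0 0 0 0.5; -0.029 0 0 0 0.5"

```text
time_s: 19.05
position: [0.6117, -0.1106, 0.0892]
tool_rot: [[-1.0, -0.0, 0.0], [-0.0, 1.0, -0.0], [-0.0, -0.0, -1.0]]
ft_force: [0.6, 0.3, -2.2]
grip_width: 0.0548
```

Call:
play_rows:
  targets: "-0.002 0 0 0 0.5; -0.004 0 0 0 0.5; -0.004 0 0 0 0.5"

```text
time_s: 19.35
position: [0.6152, -0.1106, 0.0893]
tool_rot: [[-1.0, 0.0, 0.0], [0.0, 1.0, -0.0], [-0.0, -0.0, -1.0]]
ft_force: [0.8, -1.1, -2.1]
grip_width: 0.0554
```

Call:
play_rows:
  targets: "-0.001 0 0 0 0.5; -0.001 0 0 0 0.5"

```text
time_s: 19.55
position: [0.6162, -0.1105, 0.0894]
tool_rot: [[-1.0, 0.0, 0.0], [0.0, 1.0, -0.0], [-0.0, -0.0, -1.0]]
ft_force: [-0.4, 0.2, -4.3]
grip_width: 0.0551
```

Call:
play_rows:
  targets: "-0.001 0 0 0 0.5; -0.001 0 0 0 0.5"

```text
time_s: 19.75
position: [0.6172, -0.1106, 0.0893]
tool_rot: [[-1.0, -0.0, 0.0], [-0.0, 1.0, -0.0], [-0.0, -0.0, -1.0]]
ft_force: [0.6, -0.3, -2.0]
grip_width: 0.055
```

Call:
play_rows:
  targets: "-0.001 0 0 0 0.5; -0.001 0 0 0 0.5"

```text
time_s: 19.95
position: [0.6179, -0.1105, 0.0893]
tool_rot: [[-1.0, -0.0, -0.001], [-0.0, 1.0, 0.0], [0.001, 0.0, -1.0]]
ft_force: [-2.4, 0.9, -2.8]
grip_width: 0.0548
```

Call:
play_rows:
  targets: "-0.001 0 0 0 0.5; -0.001 0 0 0 0.5"

```text
time_s: 20.15
position: [0.618, -0.1105, 0.0891]
tool_rot: [[-1.0, 0.0, -0.003], [0.0, 1.0, 0.0], [0.003, 0.0, -1.0]]
ft_force: [-6.7, -1.6, -0.9]
grip_width: 0.0551
```

Call:
play_rows:
  targets: "0.0079 0 0 0 0.5; 0.0079 0 0 0 0.5; 0.0079 0 0.003 0 0.5; 0.0079 0 0.006 0 0.5; 0.0079 0 0.006 0 0.5"

```text
time_s: 20.65
position: [0.6112, -0.1105, 0.0827]
tool_rot: [[-1.0, 0.0, -0.001], [0.0, 1.0, 0.0], [0.001, 0.0, -1.0]]
ft_force: [-0.2, -0.5, -2.3]
grip_width: 0.0555
```

Call:
play_rows:
  targets: "0 0 0.002 0 0.5; 0 0 0.004 0 0.5; 0 0 0.004 0 0.5"

```text
time_s: 20.95
position: [0.6111, -0.1105, 0.079]
tool_rot: [[-1.0, -0.0, -0.001], [-0.0, 1.0, 0.0], [0.001, 0.0, -1.0]]
ft_force: [-0.0, -0.5, -3.0]
grip_width: 0.055
```

Call:
play_rows:
  targets: "0 0 0.001 0 0.5; 0 0 0.002 0 0.5; 0 0 0.002 0 0.5"

```text
time_s: 21.25
position: [0.6112, -0.1105, 0.0772]
tool_rot: [[-1.0, -0.0, -0.0], [-0.0, 1.0, 0.0], [0.0, 0.0, -1.0]]
ft_force: [1.0, 0.5, -3.3]
grip_width: 0.0547
```

Call:
play_rows:
  targets: "0 0 0.001 0 0.5; 0 0 0.0015 0 0.5; 0 0 0.0015 0 0.5"

```text
time_s: 21.55
position: [0.6112, -0.1105, 0.0757]
tool_rot: [[-1.0, 0.0, -0.0], [0.0, 1.0, 0.0], [0.0, 0.0, -1.0]]
ft_force: [0.5, 0.8, -2.5]
grip_width: 0.0549
```

No contact force while going over the collar: well centred. Last millimetre, then release slightly.

Call:
play_rows:
  targets: "0 0 0.001 0 0.5; 0 0 0.001 0 0.5"

```text
time_s: 21.75
position: [0.6113, -0.1106, 0.0748]
tool_rot: [[-1.0, -0.0, 0.0], [-0.0, 1.0, -0.0], [-0.0, -0.0, -1.0]]
ft_force: [-1.1, 1.2, -1.6]
grip_width: 0.055
```

Call:
play_rows:
  targets: "0 0 0.001 0 0.5; 0 0 0.001 0 0.5"

```text
time_s: 21.95
position: [0.6114, -0.1106, 0.0745]
tool_rot: [[-1.0, 0.0, 0.001], [0.0, 1.0, -0.0], [-0.001, -0.0, -1.0]]
ft_force: [-3.2, 0.8, 2.9]
grip_width: 0.0548
```

Call:
play_rows:
  targets: "0 0 0 0 0.3; 0 0 0 0 0.15; 0 0 0 0 0.15; 0 0 -0.01 0 0.15; 0 0 -0.04 0 0.15"

```text
time_s: 22.45
position: [0.6101, -0.1102, 0.1124]
tool_rot: [[-1.0, 0.0, -0.005], [0.0, 1.0, 0.002], [0.005, 0.002, -1.0]]
ft_force: [0.6, 0.7, 0.5]
grip_width: 0.0728
```

Call:
play_rows:
  targets: "0 0 -0.04 0 0.15; 0 0.02 -0.08 0 0.15; 0.03 0.06 -0.1 0 0.15; 0.06 0.1 -0.1 0 0.15; 0.08 0.14 -0.1 0 0.3"

```text
time_s: 22.95
position: [0.5299, 0.0304, 0.2154]
tool_rot: [[-1.0, 0.001, 0.002], [0.001, 1.0, -0.0], [-0.002, -0.0, -1.0]]
ft_force: [1.6, 0.5, -0.6]
grip_width: 0.0607
```

Call:
play_rows:
  targets: "0.04 0.03 0 0 0.3; 0.08 0.06 0 0 0.3; 0.12 0.09 0 0 0.3; 0.15 0.12 0 0 0.3; 0.15 0.12 0 0 0.3"

```text
time_s: 23.45
position: [0.3779, 0.1518, 0.2149]
tool_rot: [[-1.0, -0.004, 0.001], [-0.004, 1.0, 0.001], [-0.001, 0.001, -1.0]]
ft_force: [-0.1, -0.6, -0.1]
grip_width: 0.0601
```

```bash
python3 - <<'E'
from h import *
st(); d=grab('scene','scene16'); grab('top','top16')
b=cv2.imread('pics/scene16.png'); a=cv2.imread('pics/top16.png')
cv2.imwrite('pics/c20.png',np.hstack([cv2.resize(a[120:210,260:350],(400,400),interpolation=cv2.INTER_CUBIC),cv2.resize(b[140:230,290:380],(400,400),interpolation=cv2.INTER_CUBIC)]))
cv2.imwrite('pics/c21.png',np.hstack([a,b])[::1,::1][:, :])
cv2.imwrite('pics/c21.png',cv2.resize(np.hstack([a,b]),(800,300)))
E
```

```text
{'time_s': 23.45, 'q': [5.087, 8.2313, 96.5871, 0.0408, 75.1476, -85.1517], 'position': [0.3779, 0.1518, 0.2149], 'tool_rot': [[-1.0, -0.004, 0.0005], [-0.004, 1.0, 0.0007], [-0.0005, 0.0007, -1.0]], 'ft_force': [-0.1276, -0.5916, -0.0993], 'wrist_torque': [-0.0024, -0.0673, 0.0424], 'grip_width': 0.0601}
```

View pics/c20.png

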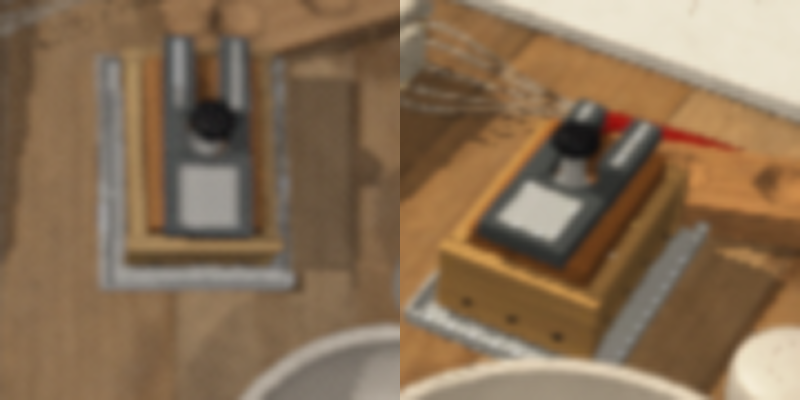

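View pics/c21.png

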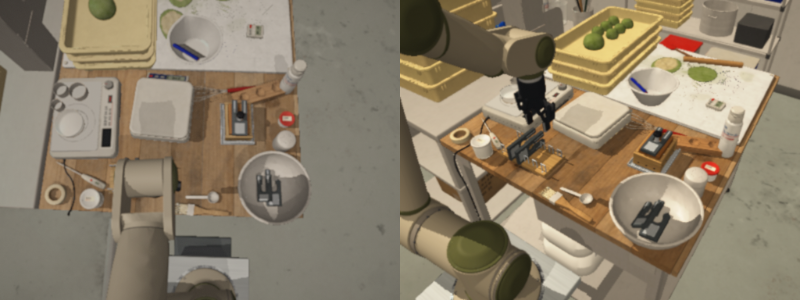

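```bash
python3 - <<'E'
from h import *
for n in('scene16','top16'):
    d=load(n);P=cloud(d);X,Y,z=P[...,0],P[...,1],P[...,2];px=d['pixels'].astype(int)
    m=(X>.58)&(X<.75)&(Y<-.075)&(Y>-.145)&(z>.081)&(z<.096)&(np.abs(px[...,0]-px[...,2])<25)
    q=P[m]; A=np.c_[q[:,0]-.667,q[:,1]+.11,np.ones(len(q))]; c=np.linalg.lstsq(A,q[:,2],rcond=None)[0]
    r=cv2.minAreaRect((q[:,:2]*1000).astype(np.float32)); print(n,'press',len(q),np.median(q[:,2]),c.round(4),r)
    m=(np.hypot(X-.4105,Y+.2385)<.11)&(px.sum(2)<260)&(z<.1); q=P[m]; print('bowl dark',len(q),q.min(0).round(3),q.max(0).round(3))
    m=(X>.33)&(X<.52)&(Y<.36)&(Y>.2)&(z>.068)&(z<.08)&(px.sum(2)<300)
    k,l,s,_=cv2.connectedComponentsWithStats(m.astype(np.uint8))
    for i in range(1,k):
        if s[i,4]>40: print('rack',P[l==i].mean(0).round(4),s[i,4])
E
```

```text
scene16 press 552 0.08841585608835467 [0.0052 0.0079 0.0883] ((664.32470703125, -112.3143310546875), (139.430908203125, 55.873531341552734), 0.8057560324668884)
bowl dark 1719 [ 0.301 -0.348 -0.306] [ 0.479 -0.183  0.05 ]
rack [0.4305 0.3044 0.0737] 215
rack [0.4292 0.2653 0.0735] 235
top16 press 676 0.08793890951413152 [-0.0016  0.0002  0.0879] ((665.9007568359375, -109.67414855957031), (139.51210021972656, 56.83666229248047), 0.4930901527404785)
bowl dark 741 [ 0.303 -0.343 -0.002] [ 0.466 -0.15   0.05 ]
```

```bash
python3 - <<'E'
from h import *
print(env.close_job())
E
```

```text
the job is handed in; nothing more can be done
None
```

Both bad weights are in the bowl, one sound weight is flat on the press, and the job was handed in at about 23.5 s of the 72 s allowed. It reported no verdict.

- **Bad weights:** I lifted the broken and the short weight out of the rack and lowered them into the bowl. The last pictures show both lying inside it, with the bowl upright. I judged their distance from the bowl axis by eye and from the release points, since the depth mask there picked up background pixels.
- **Sound weight:** I stood the rightmost one on the bare table, tipped it flat and gripped it again. I then slid it under the knob until it touched the stem, backed off 6.5 mm to centre the eye, and lowered it over the collar with no side force.
- **Press check:** The weight's top measured 88 mm, which is the expected 74 + 14 mm, and its slope was below 0.01 rad. The two cameras disagreed by about 2.6 mm in y on where its centre lies, which is near their stated accuracy. The touch on the stem set the centring along x, and in y the stem passed freely through the slot (1.5 mm play each side).
- **Rack, spoon and shaker:** The two remaining sound weights measured upright at their places, tops at about 74 mm, from the scene camera only because the arm hid the rack in the top view. The spoon and shaker look unmoved in the pictures; I did not measure them again.

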